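One turn of the tin dispenser

TASK

Get one tin of sardines out of the hand-cranked dispenser that is loaded with the flat sardine tins: turn its wheel by the crank knob through exactly one full turn, either way round, so that one tin is pushed out onto its tray and the knob is back at the pointer where it started, then let go. Leave the wheel of the other dispenser, the one holding the butter block, alone.

Things in the scene. Friction and masses are not known exactly. Their poses are not given: they have to be found in the camera images.
- sardine_dispenser: White sheet-metal dispenser 327x119 mm, fixed, with two flat sardine tins in its open-topped magazine (top 66 mm high). Origin: on the wheel's axis at worktop level; z up, x from wheel to magazine and tray. Crank knob: upright black free-spinning cylinder, 18 mm thick, from 72 to 116 mm high, 45 mm from the wheel's axis; at the start on the -x side, at the dark home pointer on the housing.
- sardine_wheel (a joint): Turn of this dispenser's flat steel wheel (116 mm across, rim top 70 mm high) about its vertical axis, rad, 0 at the start, growing anticlockwise from above, not wrapped: one full turn reads 6.28 or -6.28. Turns endlessly either way, light (2 N at the knob), stays where it is left. Half a turn drives the pusher 76 mm out, the other half draws it back.
- tin_lower: The lower sardine tin, 63x105x24 mm, loose, at the bottom of the magazine; origin at the centre of its underside, z up. It starts 137 mm from the wheel's axis along the dispenser's x, 12 mm above the worktop, and one stroke leaves it about 212 mm along, flat on the low-edged tray. The upper tin then drops into its place.
- butter_wheel (a joint): Turn of the wheel of the other dispenser (alike, with one butter block 73x102x37 mm in its magazine), rad, 0 at the start. To be left alone. The two dispensers stand side by side about 0.29 m apart and may have changed places.

How it is judged:
By the outcome, as a careful person would: the job done as asked, in the order asked, and still so for the second after the job is handed in, with the robot touching nothing.
It also fails if it takes over 40 s, if anything falls off the work surface, if the arm or the gripper's body presses on something with over 40 N, if the wrist force passes 120 N, or if a joint passes its speed limit or range.

ROBOT

A 6-joint arm with a two-finger parallel gripper is mounted at the origin on a cart in front of the work surface, level with it; the furniture and walls round the work are solid. World frame = base frame: x ahead of the robot, y to its left, z up, the work surface at z = 0. Lengths are in mm, angles in rad, forces in N, time in s.
With the tool pointing down it reaches from about 325 to 900 mm from the base axis. Payload 6.1 kg.
Tool frame: the origin (TCP) lies at the very end of the fingers, on their centre line; the grasp point (between the pads) lies 19 mm behind it (bot.grasp_offset is the distance from the TCP to the grasp point, in mm); z points along the fingers, y is the line along which they close (so a half turn about z gives the same grasp; the last joint's range is limited). The gripper opens to 85 mm and grips with 20 to 120 N. Pads are 22 mm wide; open, the fingers measure 114 mm over their backs; the gripper's body (76 mm by 85 mm) begins 54 mm behind the grasp point. The pads swing forward as they close: fully open they stand 13 mm farther back than shut.
Start: joints at [-1.347, 0.22, 1.526, -0, 1.395, -0.126], TCP at [214.186, -587.146, 231.3] pointing down, gripper open.
Joint ranges: [-2.98, 2.98], [-0.91, 2.08], [0.09, 2.57], [-1.24, 4.39], [0.2, 2.65], [-2.68, 2.68]. Speed limits (rad/s): [2.57, 2.57, 3.01, 3.14, 3.14, 3.14].

INTERFACE

Orientations are given as a unit quaternion [w, x, y, z].
In Python, from plant import bot gives the robot as it stands. The module is installed in compiled form; this text tells all that it offers.
- The arm moves only by the tool arm_command, never from a script. Its argument "plan" is a list of rows, each an object with "travel": the shift along the tool's x, y, z in units of 0.25 m (1.0 is 0.25 m), a list of three; "turn": the turn, a rotation vector about the tool's x, y, z in units of 90 degrees (1.0 is 90 degrees), a list of three; "hand": the opening, from -1 (shut) to 1 (fully open). A call has 1 to 20 rows; each row shifts and turns the commanded pose from where the row before left it, along the tool's axes as they then stand; what a row does not reach is not made up. A row lasts 1/10 s, in which the tool goes at most 50 mm and 8.59 degrees, less where a joint would pass 70% of its speed; a pose out of reach is approached as far as the arm can. A call with a number of a shift or a turn outside -1 to 1 is refused whole. A call with a gripper value outside its range is refused whole. The fingers move at their own pace and stop on an object; "squeeze" is the grip in N (left out, the last holds). Time passes only in rows, so rows that do not move let the fingers close. It gives the time, the measured TCP pose, the force, the opening and the grip force at its end, in the units of the state.
- bot.sense(): the state, without advancing time (a new reading comes with each control period).
- bot.grab_frame(name): name is "scene" or "top" or "wrist"; returns the picture (480x640x3 uint8, blue, green, red); there is no depth.
- bot.get_calibration(name): a dict with "K" (3x3 intrinsics, pixels), "rvec" (rotation vector, rad) and "tvec" (3), from world to camera coordinates, as OpenCV has them. Camera axes: x right, y down, z forward; pixel columns grow to the right and rows downward; lengths in mm; the calibration is good to about 2 mm. The wrist camera is an equidistant fisheye: a pixel r from the principal point sees the ray r / f radians off the axis. A picture is of the moment at which its call begins: read the wrist's pose just before it. get_calibration takes no time and is no camera call; for the wrist camera it gives the pose at the moment of the call.
- bot.close_job(): hands the job in; it is judged then, once.
The state is a dict: "clock": time; "joints": joint angles; "qd": joint speeds; "joint_torque": joint torques, N m; "ee_pos": TCP position; "eef_rot": TCP orientation; "contact_force": force on the tool from outside, world axes, zero at the start; "ft_torque": the same for the moment, N m; "gripper_width": finger opening in mm; "finger_force": force on a finger pad.
Only numpy, scipy, OpenCV 4.12 (cv2) and the standard library are available. Lean on these libraries where they do the work, as an engineer would, in place of code of your own. Each camera call takes 0.05 s, during which the arm holds its last target. There are 200 camera calls.

## Working session

There is one attempt and no reset: what is moved stays moved. The work goes in short steps, Python scripts to look and compute and a tool call to move; the robot and the scene stay as the last step left them, time stands still between calls to the robot, and variables do not carry over. Pictures are saved under pics/ and viewed, at most 10 in all, crops included, and the job is handed in when it is done.

Besides the shell and the picture viewer there is one more tool, called after "Call:" as name([rows], argument=value, ...), one row to a line, values as JSON. arm_command: Moves the arm, as the interface text tells. Its arguments: {"type":"object","properties":{"plan":{"type":"array","items":{"type":"object","properties":{"travel":{"type":"array","items":{"type":"number"}},"turn":{"type":"array","items":{"type":"number"}},"hand":{"type":"number"}}}},"squeeze":{"type":"number"}},"required":["plan"]}

```bash
mkdir -p pics
python3 - <<'E'
from plant import bot
import cv2
for n in ("top","scene"): cv2.imwrite(f"pics/{n}0.png",bot.grab_frame(n))
s=bot.sense(); print(s)
c=bot.get_calibration("top"); print(c); print(bot.get_calibration("scene"))
E
```

```text
{'clock': 0.1, 'joints': array([-1.34709084e+00,  2.21169797e-01,  1.52747863e+00, -1.55972483e-05,
        1.39471784e+00, -1.26126313e-01]), 'qd': array([ 8.90825725e-04, -1.90453885e-03, -4.59544296e-03, -6.03995045e-04,
       -1.13623332e-03,  9.63592475e-06]), 'joint_torque': array([ 2.36900349e-03, -4.98235917e+01, -3.90548015e+01, -3.72549539e-05,
        5.63987924e-03,  2.64116699e-05]), 'ee_pos': array([ 214.06701328, -586.61884743,  230.3042502 ]), 'eef_rot': array([-8.85380413e-04,  9.84740552e-01,  1.74026604e-01, -5.09176269e-05]), 'contact_force': array([-0.13993016, -0.78557973, -1.04099721]), 'ft_torque': array([-0.03097654,  0.07998514,  0.0060545 ]), 'finger_force': 0.0, 'gripper_width': 85.59764154252044}
{'K': array([[535.47782813,   0.        , 317.63280262],
       [  0.        , 535.47782813, 232.49545613],
       [  0.        ,   0.        ,   1.        ]]), 'rvec': array([ 2.19999642, -1.966205  ,  0.22996273]), 'tvec': array([-275.96019569,  562.79642929,  788.53830493])}
{'K': array([[440.4014685 ,   0.        , 316.34566858],
       [  0.        , 440.4014685 , 240.77485747],
       [  0.        ,   0.        ,   1.        ]]), 'rvec': array([ 0.76426373, -2.2676312 ,  1.43072547]), 'tvec': array([319.88086616, 300.77977553, 406.89694327])}
```

View pics/top0.png

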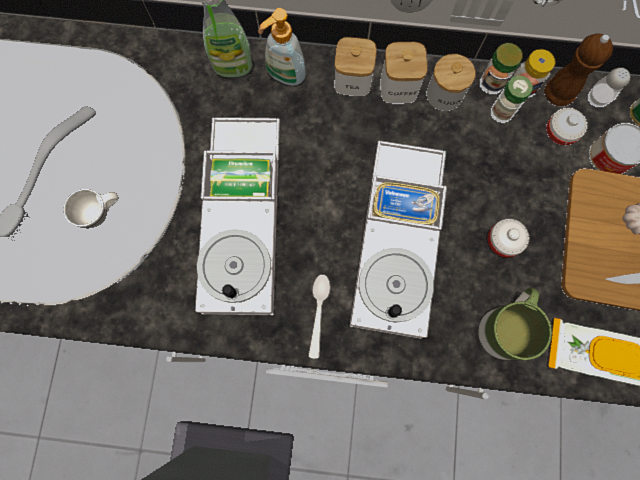

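View pics/scene0.png

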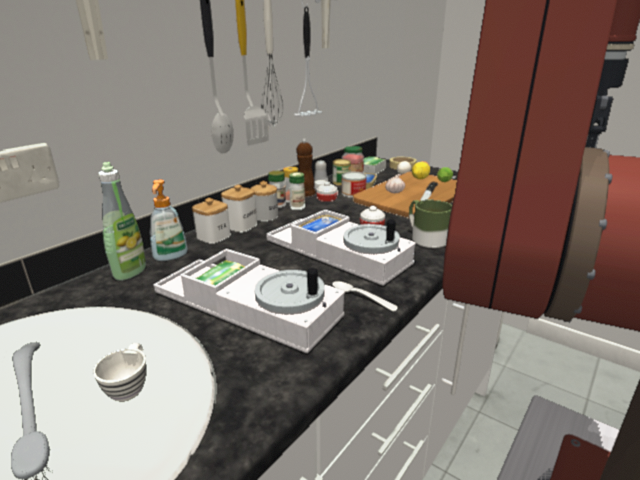

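The sardine (blue) dispenser is the right one in the top view. Its wheel is near (396,284), its knob near (394,311), and its corners are near (378,142), (446,150), (427,336) and (351,326). Next I'll enlarge that area and fit it.

```bash
cat > h.py <<'E'
import numpy as np, cv2
from plant import bot
def ray(name,uv):
    c=bot.get_calibration(name); R=cv2.Rodrigues(c["rvec"])[0]; t=np.asarray(c["tvec"]).ravel()
    d=R.T@np.linalg.solve(c["K"],[uv[0],uv[1],1.]); return -R.T@t,d
def atz(name,uv,z):
    o,d=ray(name,uv); return o+d*(z-o[2])/d[2]
def proj(name,P):
    c=bot.get_calibration(name); return cv2.projectPoints(np.float64(P).reshape(-1,1,3),c["rvec"],c["tvec"],c["K"],None)[0].reshape(-1,2)
E
python3 - <<'E'
from h import *
im=cv2.imread("pics/top0.png")
print("centre",atz("top",(396,284),70)); print("knobtop?",atz("top",(394,311),94))
for c in [(378,142),(446,150)]: print(atz("top",c,20))
for c in [(427,336),(351,326)]: print(atz("top",c,60))
cv2.imwrite("pics/crop0.png",cv2.resize(im[130:350,330:460],None,fx=2.7,fy=2.7,interpolation=cv2.INTER_CUBIC))
g=cv2.cvtColor(im,cv2.COLOR_BGR2GRAY)
print(cv2.HoughCircles(g[230:340,340:450],cv2.HOUGH_GRADIENT,1.,50,param1=100,param2=20,minRadius=33,maxRadius=42))
E
```

```text
centre [ 521.07250072 -341.63470855   70.        ]
knobtop? [ 476.53970653 -338.8557905    94.        ]
[ 776.05945201 -296.7867098    20.        ]
[ 774.17465712 -416.33203194   20.        ]
[ 447.83630505 -396.4422478    60.        ]
[ 449.83820478 -278.97382882   60.        ]
[[[54.5 57.5 34.7]]]
```

View pics/crop0.png

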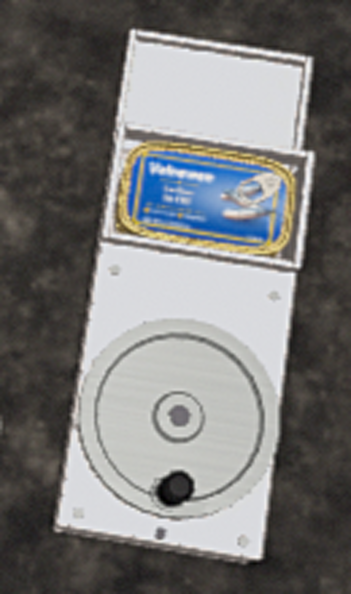

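Call:
arm_command([
  {"turn":[0,0,0.09],"travel":[0,0,0],"hand":0},
  {"turn":[0,0,0.09],"travel":[0,0,0],"hand":0},
  {"turn":[0,0,0.079],"travel":[0,0,0],"hand":0},
  {"turn":[0,0,0],"travel":[0,0,0],"hand":0},
])

```text
clock: 0.5
ee_pos: [214.1, -586.8, 230.7]
eef_rot: [-0.001, 1.0, -0.029, -0.0]
contact_force: [-0.3, -0.2, 0.3]
gripper_width: 42.4
finger_force: 0.0
```

```bash
cat >> h.py <<'E'
from scipy.spatial.transform import Rotation as Ro
TH=np.arctan2(-18.9,326.3); C=np.array([521.,-341.9]); ex=np.array([np.cos(TH),np.sin(TH)]); ey=np.array([-ex[1],ex[0]])
def need(T):
    s=bot.sense(); w,x,y,z=s["eef_rot"]; R=Ro.from_quat([x,y,z,w]).as_matrix()
    print("pos",s["ee_pos"].round(1),"F",s["contact_force"].round(1),"w",round(s["gripper_width"],1),"ff",round(float(s["finger_force"]),1),"t",s["clock"])
    d=s["ee_pos"][:2]-C; a=np.array([d@ex,d@ey]); print("disp xy",a.round(1),"r",np.hypot(*a).round(1),"ang",np.degrees(np.arctan2(a[1],a[0])).round(1))
    print("yaw err deg",np.degrees(np.arctan2(R[1,0],R[0,0])-TH).round(2),"tilt z",R[:,2].round(4))
    print("travel units",(R.T@(np.array(T)-s["ee_pos"])/250).round(4))
E
python3 - <<'E'
from h import *
k=C-45*ex; print(k); need([*k,180])
E
```

```text
[ 476.07529755 -339.29786431]
pos [ 214.1 -586.8  230.7] F [-0.3 -0.2  0.3] w 42.4 ff 0.0 t 0.5
disp xy [-292.2 -262.3] r 392.6 ang -138.1
yaw err deg -0.01 tilt z [-2.0e-04  1.1e-03 -1.0e+00]
travel units [ 0.9887 -1.0491  0.2036]
```

Call:
arm_command([
  {"travel":[0.1,-0.105,0.02],"turn":[0,0,0],"hand":0},
  {"travel":[0.1,-0.105,0.02],"turn":[0,0,0],"hand":0},
  {"travel":[0.1,-0.105,0.02],"turn":[0,0,0],"hand":0},
  {"travel":[0.1,-0.105,0.02],"turn":[0,0,0],"hand":0},
  {"travel":[0.1,-0.105,0.02],"turn":[0,0,0],"hand":0},
  {"travel":[0.1,-0.105,0.02],"turn":[0,0,0],"hand":0},
  {"travel":[0.1,-0.105,0.02],"turn":[0,0,0],"hand":0},
  {"travel":[0.1,-0.105,0.02],"turn":[0,0,0],"hand":0},
  {"travel":[0.1,-0.105,0.02],"turn":[0,0,0],"hand":0},
  {"travel":[0.089,-0.104,0.02],"turn":[0,0,0],"hand":0},
  {"travel":[0,0,0],"turn":[0,0,0],"hand":0},
  {"travel":[0,0,0],"turn":[0,0,0],"hand":0},
])

```text
clock: 1.7
ee_pos: [476.1, -338.7, 180.9]
eef_rot: [-0.0, 1.0, -0.026, -0.0]
contact_force: [0.8, 0.6, -0.1]
gripper_width: 42.8
finger_force: 0.0
```

Run:
```python
from h import *
need([*(C-45*ex),80])
c=bot.get_calibration("wrist"); im=bot.grab_frame("wrist"); cv2.imwrite("pics/w1.png",im); 
K=c["K"];R=cv2.Rodrigues(c["rvec"])[0];t=np.ravel(c["tvec"])
def fe(P):
    p=R@np.array(P)+t; th=np.arctan2(np.hypot(p[0],p[1]),p[2]); ph=np.arctan2(p[1],p[0]); return (K[0,2]+K[0,0]*th*np.cos(ph),K[1,2]+K[1,1]*th*np.sin(ph))
k=C-45*ex
print("knob top",fe([*k,116]),"knob low",fe([*k,72]),"hub",fe([*C,70]))
```

```text
pos [ 476.1 -338.7  180.9] F [ 0.8  0.6 -0.1] w 42.8 ff 0.0 t 1.7
disp xy [-45.    0.6] r 45.0 ang 179.3
yaw err deg 0.3 tilt z [-9.e-04  3.e-04 -1.e+00]
travel units [3.000e-04 2.400e-03 4.035e-01]
knob top (np.float64(319.6599070714034), np.float64(259.5552959334099)) knob low (np.float64(319.2169213246078), np.float64(237.51125182005998)) hub (np.float64(319.6506309929018), np.float64(174.23068695761611))
```

View pics/w1.png

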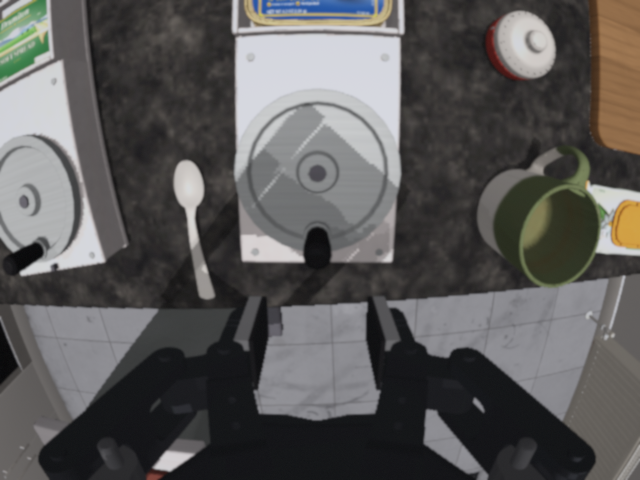

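The wrist view shows the knob at about (317,250) and the hub at (317,173). They sit about 1 mm off the prediction, so I refined the centre slightly. The knob lies between the fingers, so I'll descend and grip gently.

Call:
arm_command([
  {"travel":[0.001,0,0.1],"turn":[0,0,0],"hand":0},
  {"travel":[0,0,0.1],"turn":[0,0,0],"hand":0},
  {"travel":[0,0,0.1],"turn":[0,0,0],"hand":0},
  {"travel":[0,0,0.1],"turn":[0,0,0],"hand":0},
  {"travel":[0,0,0],"turn":[0,0,0],"hand":0},
  {"travel":[0,0,0],"turn":[0,0,0],"hand":-1},
  {"travel":[0,0,0],"turn":[0,0,0],"hand":-1},
  {"travel":[0,0,0],"turn":[0,0,0],"hand":-1},
  {"travel":[0,0,0],"turn":[0,0,0],"hand":-1},
  {"travel":[0,0,0],"turn":[0,0,0],"hand":-1},
], squeeze=25)

```text
clock: 2.75
ee_pos: [476.7, -340.5, 82.9]
eef_rot: [0.001, 1.0, -0.028, 0.001]
contact_force: [-2.4, -1.2, 6.3]
gripper_width: 16.5
finger_force: 25.2
```

```bash
sed -i 's/C=np.array(\[521.,-341.9\])/C=np.array([521.4,-341.2])/' h.py
python3 - <<'E'
from h import *
need([*(C-45*ex),80])
# 36 steps of 10 deg, starting at 180deg, anticlockwise; tool x=ex, tool y=-ey
a=np.pi+np.radians(np.arange(0,361,10)); P=45*np.c_[np.cos(a),-np.sin(a)]/250
print(np.diff(P,axis=0).round(3).tolist())
E
```

```text
pos [ 476.7 -340.5   82.9] F [-2.4 -1.2  6.3] w 16.5 ff 25.2 t 2.75
disp xy [-44.7  -1.9] r 44.7 ang -177.6
yaw err deg 0.05 tilt z [ 0.0012 -0.0022 -1.    ]
travel units [-0.0013 -0.0075  0.0116]
[[0.003, 0.031], [0.008, 0.03], [0.013, 0.028], [0.018, 0.026], [0.022, 0.022], [0.026, 0.018], [0.028, 0.013], [0.03, 0.008], [0.031, 0.003], [0.031, -0.003], [0.03, -0.008], [0.028, -0.013], [0.026, -0.018], [0.022, -0.022], [0.018, -0.026], [0.013, -0.028], [0.008, -0.03], [0.003, -0.031], [-0.003, -0.031], [-0.008, -0.03], [-0.013, -0.028], [-0.018, -0.026], [-0.022, -0.022], [-0.026, -0.018], [-0.028, -0.013], [-0.03, -0.008], [-0.031, -0.003], [-0.031, 0.003], [-0.03, 0.008], [-0.028, 0.013], [-0.026, 0.018], [-0.022, 0.022], [-0.018, 0.026], [-0.013, 0.028], [-0.008, 0.03], [-0.003, 0.031]]
```

Call:
arm_command([
  {"travel":[0.003,0.031,0],"turn":[0,0,0],"hand":-1},
  {"travel":[0.008,0.03,0],"turn":[0,0,0],"hand":-1},
  {"travel":[0.013,0.028,0],"turn":[0,0,0],"hand":-1},
  {"travel":[0.018,0.026,0],"turn":[0,0,0],"hand":-1},
  {"travel":[0,0,0],"turn":[0,0,0],"hand":-1},
])

```text
clock: 3.25
ee_pos: [486.9, -369.9, 82.9]
eef_rot: [0.001, 1.0, -0.029, 0.002]
contact_force: [2.5, -1.1, 5.3]
gripper_width: 16.5
finger_force: 25.2
```

Run:
```python
from h import *
a=np.radians(220); need([*(C+45*(np.cos(a)*ex+np.sin(a)*ey)),80])
```

```text
pos [ 486.9 -369.9   82.9] F [ 2.5 -1.1  5.3] w 16.5 ff 25.2 t 3.25
disp xy [-32.8 -30.6] r 44.9 ang -137.0
yaw err deg 0.04 tilt z [ 0.0034 -0.002  -1.    ]
travel units [-0.0066 -0.0068  0.0116]
```

Call:
arm_command([
  {"travel":[0.022,0.022,0],"turn":[0,0,0],"hand":-1},
  {"travel":[0.026,0.018,0],"turn":[0,0,0],"hand":-1},
  {"travel":[0.028,0.013,0],"turn":[0,0,0],"hand":-1},
  {"travel":[0.03,0.008,0],"turn":[0,0,0],"hand":-1},
  {"travel":[0.031,0.003,0],"turn":[0,0,0],"hand":-1},
  {"travel":[0,0,0],"turn":[0,0,0],"hand":-1},
])

```text
clock: 3.85
ee_pos: [519.9, -386.2, 82.9]
eef_rot: [0.0, 1.0, -0.028, 0.001]
contact_force: [-0.1, 3.1, 7.9]
gripper_width: 16.6
finger_force: 25.4
```

Run:
```python
from h import *
a=np.radians(270); need([*(C+45*(np.cos(a)*ex+np.sin(a)*ey)),80])
```

```text
pos [ 519.9 -386.2   82.9] F [-0.1  3.1  7.9] w 16.6 ff 25.4 t 3.85
disp xy [  1.1 -45. ] r 45.1 ang -88.6
yaw err deg 0.09 tilt z [ 2.e-03 -1.e-04 -1.e+00]
travel units [-0.0044 -0.0002  0.0115]
```

Call:
arm_command([
  {"travel":[0.031,-0.003,0],"turn":[0,0,0],"hand":-1},
  {"travel":[0.03,-0.008,0],"turn":[0,0,0],"hand":-1},
  {"travel":[0.028,-0.013,0],"turn":[0,0,0],"hand":-1},
  {"travel":[0.026,-0.018,0],"turn":[0,0,0],"hand":-1},
  {"travel":[0.022,-0.022,0],"turn":[0,0,0],"hand":-1},
  {"travel":[0.018,-0.026,0],"turn":[0,0,0],"hand":-1},
  {"travel":[0.013,-0.028,0],"turn":[0,0,0],"hand":-1},
  {"travel":[0.008,-0.03,0],"turn":[0,0,0],"hand":-1},
  {"travel":[0.003,-0.031,0],"turn":[0,0,0],"hand":-1},
  {"travel":[0,0,0],"turn":[0,0,0],"hand":-1},
])

```text
clock: 4.85
ee_pos: [566.5, -344.0, 82.9]
eef_rot: [0.0, 1.0, -0.028, 0.001]
contact_force: [-1.0, 1.7, 6.2]
gripper_width: 16.9
finger_force: 25.4
```

Run:
```python
from h import *
need([*(C+45*ex),80])
```

```text
pos [ 566.5 -344.    82.9] F [-1.   1.7  6.2] w 16.9 ff 25.4 t 4.85
disp xy [45.2 -0.2] r 45.2 ang -0.3
yaw err deg 0.1 tilt z [ 0.0017 -0.001  -1.    ]
travel units [-0.0009 -0.0008  0.0116]
```

Call:
arm_command([
  {"travel":[-0.003,-0.031,0],"turn":[0,0,0],"hand":-1},
  {"travel":[-0.008,-0.03,0],"turn":[0,0,0],"hand":-1},
  {"travel":[-0.013,-0.028,0],"turn":[0,0,0],"hand":-1},
  {"travel":[-0.018,-0.026,0],"turn":[0,0,0],"hand":-1},
  {"travel":[-0.022,-0.022,0],"turn":[0,0,0],"hand":-1},
  {"travel":[-0.026,-0.018,0],"turn":[0,0,0],"hand":-1},
  {"travel":[-0.028,-0.013,0],"turn":[0,0,0],"hand":-1},
  {"travel":[-0.03,-0.008,0],"turn":[0,0,0],"hand":-1},
  {"travel":[-0.031,-0.003,0],"turn":[0,0,0],"hand":-1},
  {"travel":[0,0,0],"turn":[0,0,0],"hand":-1},
])

```text
clock: 5.85
ee_pos: [523.8, -296.3, 82.9]
eef_rot: [-0.0, 1.0, -0.028, 0.001]
contact_force: [-1.7, 2.7, 10.1]
gripper_width: 16.6
finger_force: 25.8
```

Run:
```python
from h import *
need([*(C+45*ey),80])
```

```text
pos [ 523.8 -296.3   82.9] F [-1.7  2.7 10.1] w 16.6 ff 25.8 t 5.85
disp xy [-0.2 44.9] r 44.9 ang 90.3
yaw err deg 0.06 tilt z [ 1.6e-03  3.0e-04 -1.0e+00]
travel units [ 0.0008 -0.0003  0.0115]
```

Call:
arm_command([
  {"travel":[-0.031,0.003,0],"turn":[0,0,0],"hand":-1},
  {"travel":[-0.03,0.008,0],"turn":[0,0,0],"hand":-1},
  {"travel":[-0.028,0.013,0],"turn":[0,0,0],"hand":-1},
  {"travel":[-0.026,0.018,0],"turn":[0,0,0],"hand":-1},
  {"travel":[-0.022,0.022,0],"turn":[0,0,0],"hand":-1},
  {"travel":[-0.018,0.026,0],"turn":[0,0,0],"hand":-1},
  {"travel":[-0.013,0.028,0],"turn":[0,0,0],"hand":-1},
  {"travel":[-0.008,0.03,0],"turn":[0,0,0],"hand":-1},
  {"travel":[-0.003,0.031,0],"turn":[0,0,0],"hand":-1},
  {"travel":[0,0,0],"turn":[0,0,0],"hand":-1},
  {"travel":[0,0,0],"turn":[0,0,0],"hand":-1},
])

```text
clock: 6.95
ee_pos: [476.6, -340.2, 82.9]
eef_rot: [0.001, 1.0, -0.029, 0.001]
contact_force: [-1.7, -1.2, 8.9]
gripper_width: 17.2
finger_force: 25.7
```

Run:
```python
from h import *
need([*(C-45*ex),80])
```

```text
pos [ 476.6 -340.2   82.9] F [-1.7 -1.2  8.9] w 17.2 ff 25.7 t 6.95
disp xy [-44.7  -1.6] r 44.8 ang -178.0
yaw err deg 0.04 tilt z [ 0.0013 -0.002  -1.    ]
travel units [-0.001  -0.0063  0.0114]
```

Call:
arm_command([
  {"travel":[0,0,0],"turn":[0,0,0],"hand":0},
  {"travel":[0,0,0],"turn":[0,0,0],"hand":0},
  {"travel":[0,0,0],"turn":[0,0,0],"hand":0},
  {"travel":[0,0,0],"turn":[0,0,0],"hand":0},
  {"travel":[0,0,-0.1],"turn":[0,0,0],"hand":0},
  {"travel":[0,0,-0.1],"turn":[0,0,0],"hand":0},
  {"travel":[0,0,-0.1],"turn":[0,0,0],"hand":0},
  {"travel":[0,0,-0.1],"turn":[0,0,0],"hand":0},
  {"travel":[0,0,0],"turn":[0,0,0],"hand":0},
  {"travel":[0,0,0],"turn":[0,0,0],"hand":0},
])

```text
clock: 7.95
ee_pos: [476.4, -339.4, 181.3]
eef_rot: [0.0, 1.0, -0.028, 0.0]
contact_force: [-1.0, -0.2, -0.5]
gripper_width: 42.6
finger_force: 0.0
```

Run:
```python
from h import *
need([*(C-45*ex),180])
im=bot.grab_frame("wrist"); cv2.imwrite("pics/w2.png",im); a=cv2.imread("pics/w1.png")
cv2.imwrite("pics/cmp.png",np.hstack([cv2.resize(x[0:290,210:430],None,fx=1.8,fy=1.8) for x in(a,im)]))
for x in (a,im):
    m=(cv2.cvtColor(x,cv2.COLOR_BGR2GRAY)[225:262,290:345]<60); v,u=np.nonzero(m); print(u.mean()+290,v.mean()+225,u.size)
```

```text
pos [ 476.4 -339.4  181.3] F [-1.  -0.2 -0.5] w 42.6 ff 0.0 t 7.95
disp xy [-45.1  -0.8] r 45.1 ang -178.9
yaw err deg 0.05 tilt z [ 5.e-04 -4.e-04 -1.e+00]
travel units [ 0.0003 -0.0034  0.0052]
317.04625 245.785 800
317.3796178343949 245.9579617834395 785
```

View pics/cmp.png

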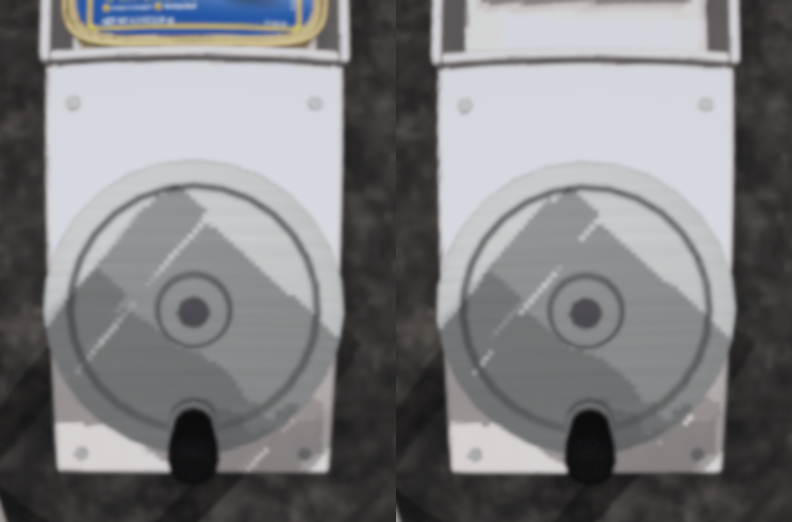

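The knob is near home: it sits about 2 px right of the hub line (about 2 mm). The magazine looks empty from here, so I'll check the whole dispenser from above.

Call:
arm_command([
  {"travel":[0,0,-0.2],"turn":[0,0,0],"hand":0},
  {"travel":[-0.2,0,0],"turn":[0,0,0],"hand":0},
  {"travel":[-0.2,0,0],"turn":[0,0,0],"hand":0},
  {"travel":[0,0,0],"turn":[0,0,0],"hand":0},
])

```text
clock: 8.4
ee_pos: [371.1, -331.5, 228.0]
eef_rot: [-0.002, 1.0, -0.03, -0.003]
contact_force: [0.5, 0.1, -0.8]
gripper_width: 42.6
finger_force: 0.0
```

Run:
```python
from h import *
im=bot.grab_frame("top"); cv2.imwrite("pics/top2.png",im); a=cv2.imread("pics/top0.png")
cv2.imwrite("pics/cmp2.png",np.hstack([cv2.resize(x[130:350,330:460],None,fx=2.7,fy=2.7,interpolation=cv2.INTER_CUBIC) for x in(a,im)]))
need([*(C-45*ex),180])
```

```text
pos [ 373.5 -332.5  228.9] F [-0.   0.   0.6] w 42.5 ff 0.0 t 8.45
disp xy [-148.1    0.2] r 148.1 ang 179.9
yaw err deg -0.1 tilt z [-0.0029  0.0032 -1.    ]
travel units [0.4131 0.0006 0.1943]
```

View pics/cmp2.png

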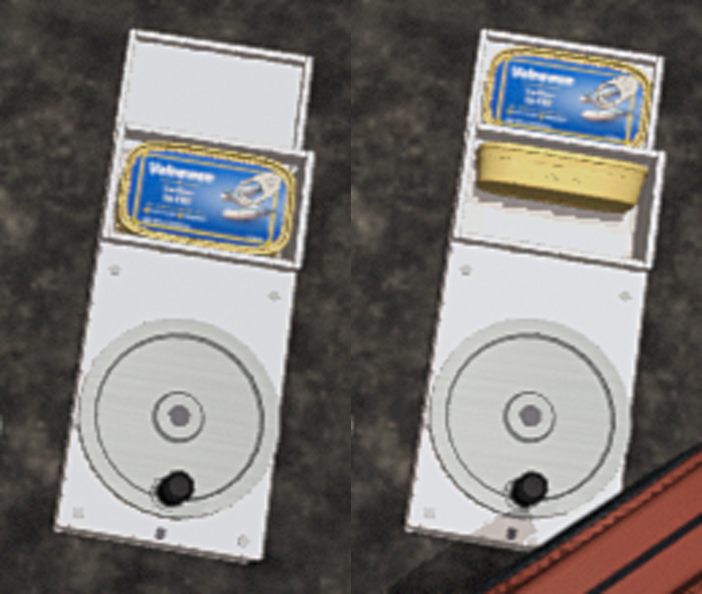

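The tray holds one tin at (570,95). The upper tin has tipped onto its edge against the magazine's front wall, as its yellow side shows at (560,175). I'll measure the knob's residual angle to sub-pixel accuracy and check the tin's pose from the scene camera.

Run:
```python
from h import *
a=cv2.imread("pics/top0.png");b=cv2.imread("pics/top2.png")
ga,gb=[cv2.cvtColor(x,cv2.COLOR_BGR2GRAY).astype(np.float32) for x in(a,b)]
for g in(ga,gb):
    w=np.clip(110-g[302:320,384:406],0,None); yy,xx=np.mgrid[302:320,384:406]; print("knob",(w*xx).sum()/w.sum(),(w*yy).sum()/w.sum())
print("hub shift",cv2.phaseCorrelate(ga[272:296,384:408].copy(),gb[272:296,384:408].copy()))
print("knob shift",cv2.phaseCorrelate(ga[303:319,386:402].copy(),gb[303:319,386:402].copy()))
wa,wb=[cv2.cvtColor(cv2.imread(f"pics/w{i}.png"),cv2.COLOR_BGR2GRAY).astype(np.float32) for i in(1,2)]
print("w hub",cv2.phaseCorrelate(wa[140:205,285:350].copy(),wb[140:205,285:350].copy()))
for n,g in(("a",wa),("b",wb)):
    v,u=np.nonzero(g[225:265,290:345]<45); print("w knob",u.mean()+290,v.mean()+225)
    h=g[164:182,308:327]; w=np.clip(110-h,0,None); yy,xx=np.mgrid[164:182,308:327]; print("w hub dark",(w*xx).sum()/w.sum(),(w*yy).sum()/w.sum())
s=bot.grab_frame("scene"); cv2.imwrite("pics/s2.png",cv2.resize(s[190:300,250:430],None,fx=4,fy=4,interpolation=cv2.INTER_CUBIC))
```

```text
knob 394.2379127358491 310.9204992138365
knob 395.224424102203 311.1491801629615
hub shift ((-0.0662199361411151, -0.055954568428454365), 0.9598517337193092)
knob shift ((0.5491532269050632, 0.4977336036129465), 1.0380891608074307)
w hub ((-0.7001885269601473, 0.3375667072789241), 0.6538143544285385)
w knob 317.2619324796275 247.9359720605355
w hub dark 317.0577011847977 173.22557316510233
w knob 317.7692307692308 247.97396449704144
w hub dark 315.0837778475055 173.8296203326012
```

View pics/s2.png

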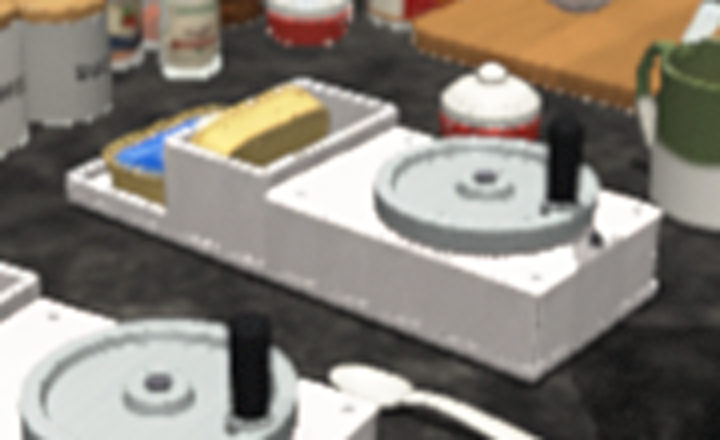

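The knob ended about 1.6 mm (2°) past home, so I'll regrip and nudge it back. After that I'll try to lay the upper tin flat.

Call:
arm_command([
  {"travel":[0.14,-0.001,0],"turn":[0,0,0],"hand":0},
  {"travel":[0.14,-0.001,0],"turn":[0,0,0],"hand":0},
  {"travel":[0.132,-0.001,0],"turn":[0,0,0],"hand":0},
  {"travel":[0,0,0.15],"turn":[0,0,0],"hand":0},
  {"travel":[0,0,0.15],"turn":[0,0,0],"hand":0},
  {"travel":[0,0,0.15],"turn":[0,0,0],"hand":0},
  {"travel":[0,0,0.13],"turn":[0,0,0],"hand":0},
  {"travel":[0,0,0],"turn":[0,0,0],"hand":0},
  {"travel":[0,0,0],"turn":[0,0,0],"hand":-1},
  {"travel":[0,0,0],"turn":[0,0,0],"hand":-1},
  {"travel":[0,0,0],"turn":[0,0,0],"hand":-1},
  {"travel":[0,0,0],"turn":[0,0,0],"hand":-1},
  {"travel":[0,0,0],"turn":[0,0,0],"hand":-1},
])

```text
clock: 9.8
ee_pos: [480.6, -339.8, 87.9]
eef_rot: [0.001, 1.0, -0.029, 0.002]
contact_force: [4.7, -0.9, -1.1]
gripper_width: 16.4
finger_force: 25.2
```

Run:
```python
from h import *
need([476.6,-338.6,82])
# magazine / tin geometry, dispenser frame
for n,p,z in [("mag far L",(475,125),66),("mag far R",(663,152),66),("mag near L",(455,240),66),("mag near R",(655,268),66),("tin far L",(480,143),75),("tin far R",(645,165),75),("tin near L",(478,192),75),("tin near R",(635,212),75)]:
    P=atz("top",((p[0]-351)/2.7+330,p[1]/2.7+130),z)[:2]-C; print(n,(P@ex).round(1),(P@ey).round(1))
```

```text
pos [ 480.6 -339.8   87.9] F [ 4.7 -0.9 -1.1] w 16.4 ff 25.2 t 9.8
disp xy [-40.8  -0.9] r 40.8 ang -178.7
yaw err deg 0.04 tilt z [ 0.0032 -0.0023 -1.    ]
travel units [-0.0162 -0.0037  0.0237]
mag far L 170.9 55.6
mag far R 172.9 -58.8
mag near L 97.3 56.9
mag near R 100.2 -62.3
tin far L 156.8 51.4
tin far R 159.6 -47.5
tin near L 126.3 48.2
tin near R 129.6 -45.1
```

Call:
arm_command([
  {"travel":[0,-0.005,0],"turn":[0,0,0],"hand":-1},
  {"travel":[0,0,0],"turn":[0,0,0],"hand":-1},
  {"travel":[0,0,0],"turn":[0,0,0],"hand":0},
  {"travel":[0,0,0],"turn":[0,0,0],"hand":0},
  {"travel":[0,0,0],"turn":[0,0,0],"hand":0},
  {"travel":[0,0,0],"turn":[0,0,0],"hand":0},
  {"travel":[0,0,-0.15],"turn":[0,0,0],"hand":0},
  {"travel":[0,0,-0.15],"turn":[0,0,0],"hand":0},
  {"travel":[-0.016,0.003,-0.08],"turn":[0,0,0],"hand":0},
  {"travel":[0,0,0],"turn":[0,0,0],"hand":0},
  {"travel":[0,0,0],"turn":[0,0,0],"hand":0},
])

```text
clock: 10.9
ee_pos: [475.1, -338.0, 181.0]
eef_rot: [0.0, 1.0, -0.029, -0.0]
contact_force: [-0.4, -0.2, -0.6]
gripper_width: 42.6
finger_force: 0.0
```

Run:
```python
from h import *
need([*(C+200*ex),180])
im=bot.grab_frame("wrist"); cv2.imwrite("pics/w3.png",im)
for n in(1,2,3):
    g=cv2.cvtColor(cv2.imread(f"pics/w{n}.png"),cv2.COLOR_BGR2GRAY).astype(np.float32)
    v,u=np.nonzero(g[225:265,290:345]<45)
    h=g[164:182,306:327]; w=np.clip(110-h,0,None); yy,xx=np.mgrid[164:182,306:327]; print("knob-hub",u.mean()+290-(w*xx).sum()/w.sum())
```

```text
pos [ 475.1 -338.   181. ] F [-0.4 -0.2 -0.6] w 42.6 ff 0.0 t 10.9
disp xy [-46.4   0.5] r 46.4 ang 179.4
yaw err deg 0.04 tilt z [-0. -0. -1.]
travel units [0.9855 0.0025 0.004 ]
knob-hub 0.2042312948298104
knob-hub 2.7890572871985455
knob-hub 0.2871292273300696
```

The knob is back at home: the knob-hub offset is 0.29 px, against 0.20 px at the start. Next I'll look at the tipped tin up close.

Call:
arm_command([
  {"travel":[0.14,0,0],"turn":[0,0,0],"hand":-1},
  {"travel":[0.14,0,0],"turn":[0,0,0],"hand":-1},
  {"travel":[0.14,0,0],"turn":[0,0,0],"hand":-1},
  {"travel":[0.14,0,0],"turn":[0,0,0],"hand":-1},
  {"travel":[0,0,0],"turn":[0,0,0],"hand":-1},
  {"travel":[0,0,0],"turn":[0,0,0],"hand":-1},
])

```text
clock: 11.55
ee_pos: [614.3, -345.0, 177.9]
eef_rot: [-0.001, 1.0, -0.028, -0.002]
contact_force: [0.1, -0.5, -1.0]
gripper_width: -0.0
finger_force: 0.0
```

Run:
```python
from h import *
need([*(C+200*ex),180])
c=bot.get_calibration("wrist"); im=bot.grab_frame("wrist"); cv2.imwrite("pics/w4.png",im)
cv2.imwrite("pics/w4c.png",cv2.resize(im[60:360,180:460],None,fx=2,fy=2,interpolation=cv2.INTER_CUBIC))
R=cv2.Rodrigues(c["rvec"])[0]; o=-R.T@np.ravel(c["tvec"]); print("cam disp", (o[:2]-C)@ex,(o[:2]-C)@ey,o[2], c["K"][0])
np.savez("w4.npz",**c)
```

```text
pos [ 614.3 -345.   177.9] F [ 0.1 -0.5 -1. ] w -0.0 ff 0.0 t 11.55
disp xy [93.   1.5] r 93.0 ang 0.9
yaw err deg 0.1 tilt z [-0.0042  0.0027 -1.    ]
travel units [ 0.428   0.0069 -0.0102]
cam disp 173.02051491793205 2.48936807339631 321.2474769398482 [371.64829954   0.         316.60669887]
```

View pics/w4c.png

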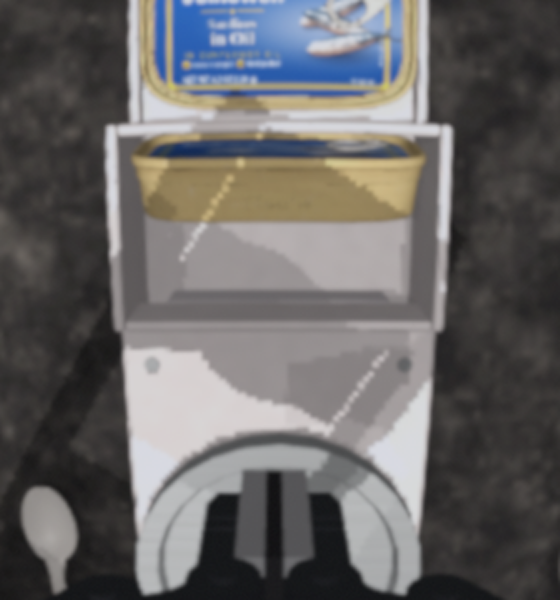

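Run:
```python
from h import *
c=dict(np.load("w4.npz")); K=c["K"];R=cv2.Rodrigues(c["rvec"])[0];t=c["tvec"].ravel()
def at(p,z):
    u,v=p[0]/2+180-K[0,2],p[1]/2+60-K[1,2]; r=np.hypot(u,v); th=r/K[0,0]; d=R.T@np.array([u/r*np.sin(th),v/r*np.sin(th),np.cos(th)]); o=-R.T@t
    P=(o+d*(z-o[2])/d[2])[:2]-C; return (P@ex).round(1),(P@ey).round(1)
for n,p,z in[("wall far outer",(280,125),66),("wall far inner",(280,136),66),("rim L",(133,158),74),("rim mid",(280,158),74),("rim R",(424,158),74),("label front",(280,140),40),("under top",(280,220),70),("near inner",(280,322),66),("pusher?",(280,292),12)]: print(n,at(p,z))
```

```text
wall far outer (np.float64(173.2), np.float64(0.9))
wall far inner (np.float64(169.4), np.float64(0.9))
rim L (np.float64(162.9), np.float64(49.8))
rim mid (np.float64(162.2), np.float64(1.0))
rim R (np.float64(163.2), np.float64(-47.0))
label front (np.float64(167.5), np.float64(0.8))
under top (np.float64(140.9), np.float64(0.9))
near inner (np.float64(103.9), np.float64(0.7))
pusher? (np.float64(102.6), np.float64(0.4))
```

Call:
arm_command([
  {"travel":[0.13,0.002,0],"turn":[0,0,0],"hand":-1},
  {"travel":[0.13,0.002,0],"turn":[0,0,0],"hand":-1},
  {"travel":[0.125,0.002,0],"turn":[0,0,0],"hand":-1},
  {"travel":[0,0,0.14],"turn":[0,0,0],"hand":-1},
  {"travel":[0,0,0.14],"turn":[0,0,0],"hand":-1},
  {"travel":[0,0,0.1],"turn":[0,0,0],"hand":-1},
  {"travel":[0,0,0],"turn":[0,0,0],"hand":-1},
  {"travel":[0,0,0],"turn":[0,0,0],"hand":-1},
])

```text
clock: 12.4
ee_pos: [710.0, -353.2, 86.2]
eef_rot: [-0.0, 1.0, -0.029, -0.001]
contact_force: [-0.1, -0.2, 0.8]
gripper_width: 0.0
finger_force: 0.0
```

Run:
```python
from h import *
need([*(C+138*ex),69.5])
```

```text
pos [ 710.  -353.2   86.2] F [-0.1 -0.2  0.8] w 0.0 ff 0.0 t 12.4
disp xy [189.   -1.1] r 189.0 ang -0.3
yaw err deg 0.01 tilt z [-1.4e-03  7.0e-04 -1.0e+00]
travel units [-0.2037 -0.0045  0.067 ]
```

Call:
arm_command([
  {"travel":[0,0,0.066],"turn":[0,0,0],"hand":-1},
  {"travel":[0,0,0],"turn":[0,0,0],"hand":-1},
  {"travel":[-0.04,0,0],"turn":[0,0,0],"hand":-1},
  {"travel":[-0.02,0,0],"turn":[0,0,0],"hand":-1},
  {"travel":[-0.02,0,0],"turn":[0,0,0],"hand":-1},
  {"travel":[-0.02,0,0],"turn":[0,0,0],"hand":-1},
  {"travel":[0,0,0],"turn":[0,0,0],"hand":-1},
])

```text
clock: 13.1
ee_pos: [685.9, -351.9, 70.6]
eef_rot: [0.0, 1.0, -0.029, 0.0]
contact_force: [0.3, 0.3, -0.2]
gripper_width: -0.0
finger_force: 0.0
```

Run:
```python
from h import *
need([*(C+138*ex),69.5])
```

```text
pos [ 685.9 -351.9   70.6] F [ 0.3  0.3 -0.2] w -0.0 ff 0.0 t 13.1
disp xy [164.9  -1.2] r 164.9 ang -0.4
yaw err deg 0.03 tilt z [ 6.e-04 -5.e-04 -1.e+00]
travel units [-0.1075 -0.0048  0.0043]
```

Call:
arm_command([
  {"travel":[-0.02,0,0],"turn":[0,0,0],"hand":-1},
  {"travel":[-0.02,0,0],"turn":[0,0,0],"hand":-1},
  {"travel":[-0.02,0,0],"turn":[0,0,0],"hand":-1},
  {"travel":[-0.02,0,0],"turn":[0,0,0],"hand":-1},
  {"travel":[-0.02,0,0],"turn":[0,0,0],"hand":-1},
  {"travel":[0,0,0],"turn":[0,0,0],"hand":-1},
])

```text
clock: 13.7
ee_pos: [660.4, -350.3, 69.7]
eef_rot: [-0.0, 1.0, -0.029, -0.0]
contact_force: [0.8, 0.2, 0.1]
gripper_width: -0.1
finger_force: 0.0
```

Run:
```python
from h import *
need([*(C+93*ex),178])
```

```text
pos [ 660.4 -350.3   69.7] F [0.8 0.2 0.1] w -0.1 ff 0.0 t 13.7
disp xy [139.3  -1. ] r 139.3 ang -0.4
yaw err deg 0.03 tilt z [-5.e-04  2.e-04 -1.e+00]
travel units [-0.1855 -0.0042 -0.433 ]
```

Call:
arm_command([
  {"travel":[0,0,-0.15],"turn":[0,0,0],"hand":-1},
  {"travel":[0,0,-0.2],"turn":[0,0,0],"hand":-1},
  {"travel":[0,0,-0.2],"turn":[0,0,0],"hand":-1},
  {"travel":[-0.15,0,-0.08],"turn":[0,0,0],"hand":-1},
  {"travel":[-0.15,0,0],"turn":[0,0,0],"hand":-1},
  {"travel":[-0.15,0,0],"turn":[0,0,0],"hand":-1},
  {"travel":[-0.15,0,0],"turn":[0,0,0],"hand":-1},
  {"travel":[-0.15,0,0],"turn":[0,0,0],"hand":-1},
  {"travel":[-0.15,0,0],"turn":[0,0,0],"hand":-1},
  {"travel":[-0.15,0,0],"turn":[0,0,0],"hand":-1},
  {"travel":[-0.1,0,0],"turn":[0,0,0],"hand":-1},
  {"travel":[0,0,0],"turn":[0,0,0],"hand":-1},
])

```text
clock: 14.9
ee_pos: [372.0, -333.9, 227.6]
eef_rot: [0.0, 1.0, -0.03, -0.0]
contact_force: [0.4, 0.4, -0.0]
gripper_width: 0.2
finger_force: 0.0
```

Run:
```python
from h import *
need([*(C+93*ex),178])
im=bot.grab_frame("top"); cv2.imwrite("pics/top5.png",im); s=bot.grab_frame("scene")
A=cv2.resize(im[130:350,330:460],None,fx=2.7,fy=2.7,interpolation=cv2.INTER_CUBIC)
B=cv2.resize(s[200:280,255:345],(400,356),interpolation=cv2.INTER_CUBIC); B=cv2.copyMakeBorder(B,0,A.shape[0]-356,0,0,cv2.BORDER_CONSTANT)
cv2.imwrite("pics/fin.png",np.hstack([A,B]))
a=cv2.imread("pics/top0.png")
for x in(a,im):
    g=cv2.cvtColor(x,cv2.COLOR_BGR2GRAY).astype(np.float32)
    w=np.clip(110-g[302:320,384:406],0,None); yy,xx=np.mgrid[302:320,384:406]; print("knob",(w*xx).sum()/w.sum(),(w*yy).sum()/w.sum())
    g=g[230:320,190:280]; w=np.clip(60-g[50:70,28:50],0,None);yy,xx=np.mgrid[280:300,218:240]; print("butter knob",(w*xx).sum()/w.sum(),(w*yy).sum()/w.sum())
```

```text
pos [ 372.  -333.9  227.6] F [ 0.4  0.4 -0. ] w 0.2 ff 0.0 t 14.9
disp xy [-149.6   -1.3] r 149.6 ang -179.5
yaw err deg -0.08 tilt z [-3.e-04 -6.e-04 -1.e+00]
travel units [ 0.9705 -0.0067  0.1983]
knob 394.2379127358491 310.9204992138365
butter knob 230.03758252920264 291.7582529202641
knob 393.8793959453868 310.89170459247
butter knob 230.21456043956044 291.88021978021976
```

View pics/fin.png

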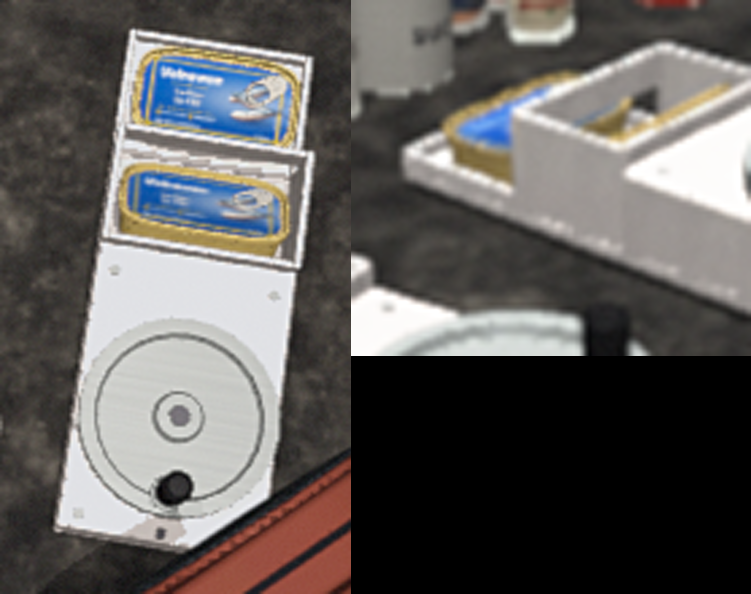

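One tin is on the tray and the knob is home. The upper tin now lies at a slant, with its rear edge still up (left panel, yellow side at (200,235)). I'll press that rear edge down gently.

Call:
arm_command([
  {"travel":[0.15,-0.001,0],"turn":[0,0,0],"hand":-1},
  {"travel":[0.15,-0.001,0],"turn":[0,0,0],"hand":-1},
  {"travel":[0.15,-0.001,0],"turn":[0,0,0],"hand":-1},
  {"travel":[0.15,-0.001,0],"turn":[0,0,0],"hand":-1},
  {"travel":[0.15,-0.001,0],"turn":[0,0,0],"hand":-1},
  {"travel":[0.15,0,0],"turn":[0,0,0],"hand":-1},
  {"travel":[0.15,0,0],"turn":[0,0,0],"hand":-1},
  {"travel":[0.024,0,0],"turn":[0,0,0],"hand":-1},
  {"travel":[0,0,0.15],"turn":[0,0,0],"hand":-1},
  {"travel":[0,0,0.15],"turn":[0,0,0],"hand":-1},
  {"travel":[0,0,0.15],"turn":[0,0,0],"hand":-1},
  {"travel":[0,0,0.14],"turn":[0,0,0],"hand":-1},
  {"travel":[0,0,0],"turn":[0,0,0],"hand":-1},
  {"travel":[0,0,0],"turn":[0,0,0],"hand":-1},
])

```text
clock: 16.4
ee_pos: [642.2, -347.4, 79.4]
eef_rot: [-0.0, 1.0, -0.028, -0.001]
contact_force: [0.3, -0.7, 1.2]
gripper_width: -0.3
finger_force: 0.0
```

Run:
```python
from h import *
need([*(C+119*ex),60])
```

```text
pos [ 642.2 -347.4   79.4] F [ 0.3 -0.7  1.2] w -0.3 ff 0.0 t 16.4
disp xy [120.9   0.8] r 120.9 ang 0.4
yaw err deg 0.07 tilt z [-0.0014  0.001  -1.    ]
travel units [-0.0076  0.0033  0.0775]
```

Call:
arm_command([
  {"travel":[-0.004,0.003,0.03],"turn":[0,0,0],"hand":-1},
  {"travel":[0,0,0.03],"turn":[0,0,0],"hand":-1},
  {"travel":[0,0,0.02],"turn":[0,0,0],"hand":-1},
  {"travel":[0,0,0.02],"turn":[0,0,0],"hand":-1},
  {"travel":[0,0,0],"turn":[0,0,0],"hand":-1},
])

```text
clock: 16.9
ee_pos: [640.9, -348.4, 54.1]
eef_rot: [-0.0, 1.0, -0.029, -0.0]
contact_force: [0.3, 1.4, -0.6]
gripper_width: 0.1
finger_force: 0.0
```

Call:
arm_command([
  {"travel":[0,0,0.016],"turn":[0,0,0],"hand":-1},
  {"travel":[0,0,0.016],"turn":[0,0,0],"hand":-1},
  {"travel":[0,0,0],"turn":[0,0,0],"hand":-1},
])

```text
clock: 17.2
ee_pos: [640.7, -348.2, 45.7]
eef_rot: [-0.0, 1.0, -0.029, -0.001]
contact_force: [0.4, 0.1, -0.3]
gripper_width: 0.0
finger_force: 0.0
```

Call:
arm_command([
  {"travel":[0,0,0.016],"turn":[0,0,0],"hand":-1},
  {"travel":[0,0,0.008],"turn":[0,0,0],"hand":-1},
  {"travel":[0,0,0.008],"turn":[0,0,0],"hand":-1},
  {"travel":[0,0,0],"turn":[0,0,0],"hand":-1},
])

```text
clock: 17.6
ee_pos: [641.0, -348.4, 38.3]
eef_rot: [-0.0, 1.0, -0.029, -0.0]
contact_force: [0.3, 0.7, 0.1]
gripper_width: 0.1
finger_force: 0.0
```

Call:
arm_command([
  {"travel":[0,0,0.006],"turn":[0,0,0],"hand":-1},
  {"travel":[0,0,0],"turn":[0,0,0],"hand":-1},
  {"travel":[0,0,-0.1],"turn":[0,0,0],"hand":-1},
  {"travel":[0,0,-0.2],"turn":[0,0,0],"hand":-1},
  {"travel":[0,0,-0.2],"turn":[0,0,0],"hand":-1},
  {"travel":[0,0,-0.2],"turn":[0,0,0],"hand":-1},
  {"travel":[-0.15,0,-0.06],"turn":[0,0,0],"hand":-1},
  {"travel":[-0.15,0,0],"turn":[0,0,0],"hand":-1},
  {"travel":[-0.15,0,0],"turn":[0,0,0],"hand":-1},
  {"travel":[-0.15,0,0],"turn":[0,0,0],"hand":-1},
  {"travel":[-0.15,0,0],"turn":[0,0,0],"hand":-1},
  {"travel":[-0.15,0,0],"turn":[0,0,0],"hand":-1},
  {"travel":[-0.15,0,0],"turn":[0,0,0],"hand":-1},
  {"travel":[0,0,0],"turn":[0,0,0],"hand":-1},
])

```text
clock: 19.0
ee_pos: [375.8, -333.2, 227.2]
eef_rot: [-0.0, 1.0, -0.03, -0.001]
contact_force: [0.1, 0.6, -0.1]
gripper_width: -0.2
finger_force: 0.0
```

Run:
```python
from h import *
im=bot.grab_frame("top"); a=cv2.imread("pics/top0.png"); s=bot.grab_frame("scene")
A=cv2.resize(im[130:350,330:460],None,fx=2.7,fy=2.7,interpolation=cv2.INTER_CUBIC)
B=cv2.resize(s[200:280,255:345],(400,356),interpolation=cv2.INTER_CUBIC); B=cv2.copyMakeBorder(B,0,A.shape[0]-356,0,0,cv2.BORDER_CONSTANT)
cv2.imwrite("pics/fin2.png",np.hstack([A,B]))
for x in(a,im):
    g=cv2.cvtColor(x,cv2.COLOR_BGR2GRAY).astype(np.float32)
    w=np.clip(110-g[302:320,384:406],0,None); yy,xx=np.mgrid[302:320,384:406]; print("knob",(w*xx).sum()/w.sum(),(w*yy).sum()/w.sum())
```

```text
knob 394.2379127358491 310.9204992138365
knob 393.85804609422803 311.01805017336324
```

View pics/fin2.png

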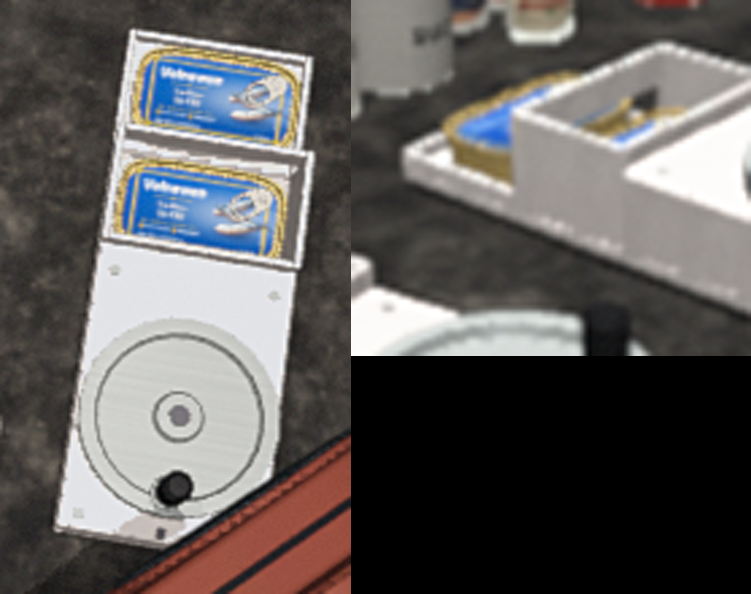

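The lower tin is on the tray, the upper tin lies flat in its place at (200,210), and the knob is at home at (175,488). The arm is clear, so I'll hand in.

```bash
python3 -c "
from plant import bot
print(bot.close_job())"
```

```text
the job is handed in; nothing more can be done
None
```

One sardine tin is out on its tray after one full anticlockwise turn, the knob is back at its pointer and let go, the upper tin (which had tipped on edge) was pressed flat in the magazine, and the butter wheel was not touched; the job is handed in at about 19 s.

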